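# Put the garlic away in the slide-top keeper

### The job

Put the garlic bulb from the chopping board into the wooden slide-top box and slide the box's lid fully home again, firmly past the little ridge near the end of its travel. The lid starts too nearly shut for the garlic to go in, and the spice jar stands in the way of its run-out: set the jar aside standing upright, never knocking it over. Leave the lemon, the onion and the tin where they are on the board.

Things in the scene. Friction and masses are not known exactly. Their poses are not given: they have to be found in the camera images.
- keeper: Fixed pale-wood slide-top box, 200 (x) x 140 (y) x 92 mm. Origin: centre of its underside, on the worktop. x is the slide direction: the lid opens to +x, closes to -x. Inside: x -88 to +82, y -56 to +56, floor at z 8 mm. The -x end wall is 92 mm high and stops the lid; the +x end is 68 mm high and the lid runs out above it.
- groove_mouth (a point): Mid-width of the box's +x end, at lid height (x 100, y 0, z 78 mm in the box's frame; same axes). Side ledges at z 78 mm carry the lid; lips above (z 87.5 to 92.5 mm, 112 mm apart) hold it down.
- ridge_top (a point): Top of the small spring-loaded cross ridge on the box's +x end (x 91 mm in its frame). A rib under the lid must be forced over it: on closing, a resistance of some 5 to 18 N is felt while the lid stands about 22 to 10 mm open; pushed on, it passes and the lid meets the end wall.
- lid_grip (a point): Centre of the bar grip on the loose lid; axes as the box's. The bar is 16 mm thick along x, 70 mm long along y, 34 mm tall above the lid's top face (17 mm below this point). Lid fully home: this point is at x 55, y 0, z 103 mm in the box's frame; open by d, at x = 55 + d. The lid starts 24 to 45 mm open and stays in its groove by itself up to 110 mm open; 90 mm admits the garlic.
- garlic_mid (a point): Centre of the garlic bulb, about 55 x 53 x 56 mm (28 mm above its underside), off-white, with a pointed top; one of the four things on the board, in any of the four places. 34 g.
- jar_mid (a point): Centre of the round spice jar with a black lid, diameter 40 mm, 105 mm tall, so 52.5 mm above its foot. It stands upright on the worktop beyond the box's +x end, in the way of the opening lid. z is its axis.
- board: Fixed wooden chopping board, 230 (x) x 340 (y) x 22 mm; origin at the centre of its underside. Garlic, lemon, onion and tin stand on it about 100 mm apart. The rest of the worktop is bare from x = 0.45 to 0.66 m, y = -0.36 to 0.45 m; fixed jars and bottles up to 265 mm tall stand behind x = 0.70 m, under a wall shelf.
- lemon_mid (a point): Centre of the yellow lemon lying on the board, 70 x 50 x 50 mm. Leave it.
- onion_mid (a point): Centre of the red onion on the board, 68 mm wide, 72 mm tall. Leave it.
- tin_mid (a point): Centre of the low food tin on the board, diameter 76 mm, 58 mm tall. Leave it.
- lid: Pale-wood board 186 (x) x 125 (y) x 8 mm, about 0.22 kg, play in the groove 3.5 mm each side and 1.5 mm up and down. Origin at the centre of its underside, 50 mm on the -x side of the bar grip's centre and 25 mm below it.
- garlic: The garlic bulb: origin at its underside, 28 mm below its centre.
- spice_jar: The spice jar: origin at the centre of its foot.
There are look-alikes about, which are no part of the job. Leave any orange or turquoise look-alike of the garlic alone.

How it is judged (in metres and radians):
On the way:
1. the garlic lies inside the box (x of garlic_mid in the frame of keeper between -0.09 and 0.085 m and y of garlic_mid in the frame of keeper between -0.058 and 0.058 m and z of garlic_mid in the frame of keeper between 0.01 and 0.072 m), for 0.2 s.
At the end, for the whole second after the job is handed in: The garlic lies inside the box; the lid is in its groove, fully home past the ridge (within 4 mm of the end stop, within 6 mm sideways, square to the box); the spice jar stands upright (within 0.15 rad) on the worktop or board; lid, garlic and jar are at rest (all of step 1 and x of lid_grip in the frame of keeper between 0.051 and 0.059 m and y of lid_grip in the frame of keeper between -0.006 and 0.006 m and z of lid_grip in the frame of keeper between 0.098 and 0.109 m and angle between the x axis of lid_grip and the x axis of keeper, either way round below 0.06 rad and angle between jar_mid's own z axis and vertical below 0.15 rad and height (world z) of jar_mid between 0.045 and 0.082 m and linear speed of lid below 0.02 m/s and linear speed of each of garlic, spice_jar below 0.03 m/s); the robot touches nothing.
It fails at once if the spice jar is knocked over (angle between jar_mid's own z axis and vertical above 0.8 rad).
It fails at once if the lemon is displaced by more than 40 mm (distance of lemon_mid from where it was at the start of the episode above 0.04 m).
It fails at once if the onion is displaced by more than 40 mm (distance of onion_mid from where it was at the start of the episode above 0.04 m).
It fails at once if the tin is displaced by more than 40 mm (distance of tin_mid from where it was at the start of the episode above 0.04 m).
It also fails if it takes over 69 s, if anything falls off the work surface, if the arm or the gripper's body presses on something with over 40 N, if the wrist force passes 120 N, or if a joint passes its speed limit or range.

### The arm

A 6-joint arm with a two-finger parallel gripper is mounted at the origin on a cart in front of the work surface, level with it; the furniture and walls round the work are solid. World frame = base frame: x ahead of the robot, y to its left, z up, the work surface at z = 0. Lengths are in mm, angles in rad, forces in N, time in s.
With the tool pointing down it reaches from about 350 to 775 mm from the base axis. Payload 7.3 kg.
Tool frame: the origin (TCP) lies on the centre line of the jaws, within the pads' length; the fingertips stand finger_overhang ahead of it and the grasp point (between the pads) lies 8 mm behind it (finger_overhang is the distance from the TCP to the fingertips, in mm); z points along the fingers, y is the line along which they close (so a half turn about z gives the same grasp; the last joint's range is limited). The gripper opens to 92 mm and grips with 3 to 60 N. Pads are 19 mm wide; open, the fingers measure 130 mm over their backs; the gripper's body (75 mm by 190 mm) begins 47 mm behind the grasp point.
Start: joints at [-1.408, 0.342, 1.524, -0, 1.275, -0.146], TCP at [159.578, -500.179, 237.741] pointing down, gripper open.
Joint ranges: [-2.53, 2.53], [-0.77, 2.02], [0.04, 2.7], [-1, 4.14], [0.28, 2.66], [-3.11, 3.11]. Speed limits (rad/s): [2.57, 2.57, 3.14, 3.14, 3.14, 3.14].

### API

Orientations are given as [roll, pitch, yaw] about the fixed x, y, z axes, in that order (R = Rz(yaw) Ry(pitch) Rx(roll)).
In Python, from plant import get_obs, capture, close_job, finger_overhang gives the robot as it stands.
- The arm moves only by the shell command python3 -m inch 'ROWS'. ROWS is JSON, one flat list of numbers, 7 for each row, row after row: the turn, a rotation vector about the tool's x, y, z scaled (see below), then the shift along the tool's x, y, z scaled (see below), then the closure, from -1 (fully open) to 1 (shut). In form: [ax, ay, az, tx, ty, tz, gripper, ax, ay, az, tx, ty, tz, gripper, ...]. A call has 1 to 10 rows; each row shifts and turns the commanded pose from where the row before left it, along the tool's axes as they then stand; what a row does not reach is not made up. The controller multiplies each number of a shift by 0.8 m and each number of a turn by 1.5 rad. A row lasts 1/12 s, in which the tool goes at most 41.7 mm and 7.16 degrees, less where a joint would pass 70% of its speed; a pose out of reach is approached as far as the arm can. A call with a number of a shift or a turn outside -1 to 1 is refused whole. A call with a gripper value outside its range is refused whole. The fingers move at their own pace and stop on an object; the grip force is fixed at half the most. Time passes only in rows, so rows that do not move let the fingers close. It gives the time, the measured TCP pose, the force, the opening and the grip force at its end, in the units of the state.
- get_obs(): the state, without advancing time (a new reading comes with each control period).
- capture(name): name is "scene" or "top" or "wrist"; returns a dict with "image" (400x640x3 uint8, red, green, blue), "mtx" (3x3 intrinsics, pixels), "pose" (4x4, takes a point from camera to world coordinates). Camera axes: x right, y up, looking along -z (the intrinsics and any distortion apply to the point x, -y, -z); pixel columns grow to the right and rows downward; lengths in mm; the calibration is good to about 2 mm. A picture is of the moment at which its call begins. There is no depth.
- close_job(): hands the job in; it is judged then, once.
The state is a dict: "time": time; "joint_positions": joint angles; "dq": joint speeds; "tau": joint torques, N m; "tool_pos": TCP position; "tcp_rot": TCP orientation; "contact_force": force on the tool from outside, world axes, zero at the start; "moment": the same for the moment, N m; "grip_width": finger opening in mm; "finger_force": force on a finger pad.
Only numpy, scipy, OpenCV 4.12 (cv2) and the standard library are available. Lean on these libraries where they do the work, as an engineer would, in place of code of your own. Each camera call takes 0.05 s, during which the arm holds its last target. There are 200 camera calls.

## Working session

There is one attempt and no reset: what is moved stays moved. The work goes in short steps, Python scripts to look and compute and a shell command to move; the robot and the scene stay as the last step left them, time stands still between calls to the robot, and variables do not carry over. Pictures are saved under pics/ and viewed, at most 10 in all, crops included, and the job is handed in when it is done.

```bash
mkdir -p pics; ls; python3 - <<'E'
from plant import *
import cv2,numpy as np
print(finger_overhang, get_obs())
for n in("scene","top"):
    c=capture(n);cv2.imwrite(f"pics/{n}0.png",c["image"][:,:,::-1]);print(n,c["mtx"].tolist(),np.round(c["pose"],4).tolist(),[k for k in c])
    np.savez(f"{n}0.npz",**c)
E
```

```text
pics
11.0 {'time': 0.0, 'joint_positions': array([-1.40798429e+00,  3.42702966e-01,  1.52502726e+00,  5.96942808e-06,
        1.27537764e+00, -1.45977261e-01]), 'dq': array([ 0.0017771 ,  0.00083424,  0.00171711,  0.00010589, -0.00188436,
        0.00178848]), 'tau': array([ 1.23204492e-03, -4.31236696e+01, -2.44217420e+01,  7.18587474e-02,
        5.58153796e-02, -1.36976014e-04]), 'tool_pos': array([ 159.5208712 , -499.76967334,  237.0516245 ]), 'tcp_rot': array([-3.14009439e+00, -2.26048840e-04,  3.08787390e-01]), 'contact_force': array([ 0.77701265, -0.09875166,  1.04533004]), 'moment': array([-0.01206195,  0.01194385,  0.04698186]), 'finger_force': 0.0, 'grip_width': 92.01804055333956}
scene [[369.56351163813844, 0.0, 324.0228285772034], [0.0, 369.56351163813844, 204.8603189800456], [0.0, 0.0, 1.0]] [[-0.4832, 0.4724, -0.7371, -210.67], [-0.8755, -0.2529, 0.4118, 540.3424], [0.0081, 0.8443, 0.5358, 620.4368], [0.0, 0.0, 0.0, 1.0]] ['image', 'mtx', 'pose']
top [[432.3861117153577, 0.0, 322.9352982362634], [0.0, 432.3861117153577, 194.89214721338757], [0.0, 0.0, 1.0]] [[0.0291, 0.9971, -0.0704, 386.7045], [-0.9992, 0.0309, 0.0247, 153.1107], [0.0268, 0.0697, 0.9972, 1353.7584], [0.0, 0.0, 0.0, 1.0]] ['image', 'mtx', 'pose']
```

```bash
python3 - <<'E'
import cv2
a=cv2.imread("pics/top0.png")
cv2.imwrite("pics/top0b.png",cv2.resize(a,(800,500),interpolation=cv2.INTER_CUBIC))
E
```

```text
(no output)
```

View pics/top0.png

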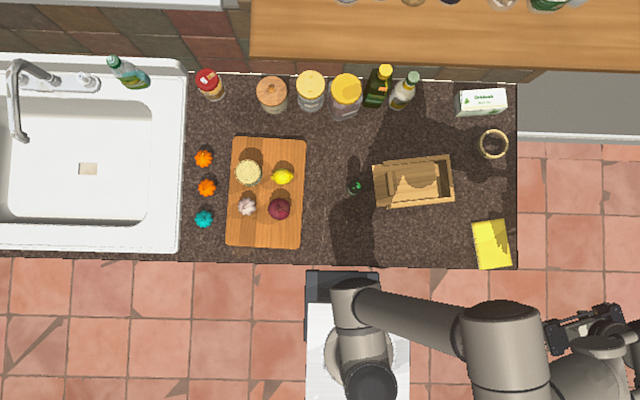

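View pics/scene0.png

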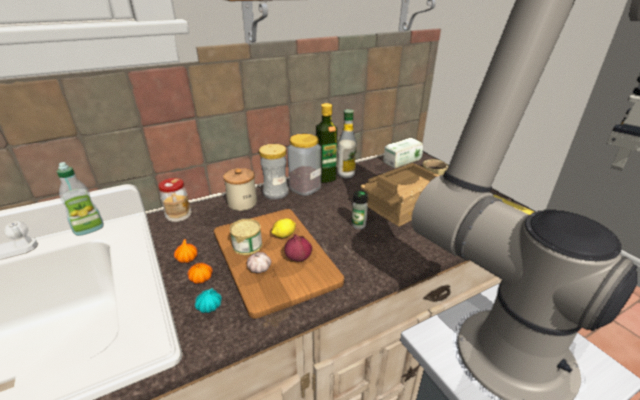

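The top view shows the garlic at about (247,205), the jar at (355,186) and the box at about (413,181), opening to image-left (+y). The tin, lemon and onion are at (249,172), (283,177) and (279,209).

```bash
python3 - <<'E'
import cv2
a=cv2.imread("pics/top0.png")
cv2.imwrite("pics/boxcrop.png",cv2.resize(a[140:225,335:465],None,fx=6,fy=6,interpolation=cv2.INTER_CUBIC))
E
cat > h.py <<'E'
import numpy as np,cv2
from plant import *
def ray(c,uv,z):
    K,P=c["mtx"],c["pose"]
    d=np.array([(uv[0]-K[0,2])/K[0,0],-(uv[1]-K[1,2])/K[1,1],-1.]);d=P[:3,:3]@d;o=P[:3,3]
    return o+d*(z-o[2])/d[2]
def proj(c,p):
    K,P=c["mtx"],c["pose"];q=P[:3,:3].T@(np.array(p)-P[:3,3])
    return np.array([K[0,0]*q[0]/-q[2]+K[0,2],K[1,1]*-q[1]/-q[2]+K[1,2]])
E
```

```text
(no output)
```

View pics/boxcrop.png

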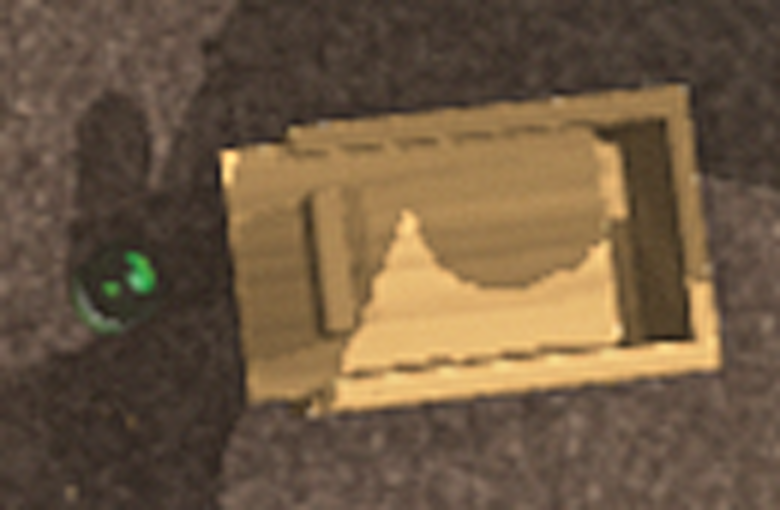

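The crop shows box top corners at about (685,88), (718,367), (290,130) and (325,412). The bar top spans (312,190) to (352,332), and the jar lid centre is at (115,288).

```bash
python3 - <<'E'
from h import *
c=dict(np.load("top0.npz"))
f=lambda x,y,z:ray(c,(335+(x+.5)/6-.5,140+(y+.5)/6-.5),z)
C=[f(687,88,92),f(718,367,92),f(290,130,92),f(325,412,92)]
for p in C:print(p.round(1))
ux=(C[2]+C[3]-C[0]-C[1])/2;L=np.linalg.norm(ux);ux/=L
w=C[1]-C[0];print(L,np.linalg.norm(w),"yaw",np.arctan2(ux[1],ux[0]),np.arctan2(w[1],w[0])+0)
o=(C[0]+C[1]+C[2]+C[3])/4;print("box centre",o)
bar=np.mean([f(*q,120) for q in((312,192),(340,188),(325,335),(352,331))],0);print("bar",bar,"rel",(bar-o)@ux)
lidend=(f(225,152,86)+f(248,403,86))/2;print("lid +x end",lidend,(lidend-o)@ux, 'expect 55-50+93=98+d')
print("jar",f(115,288,105))
print("garlic",ray(c,(247,206),45),"tin",ray(c,(249,172),80),"lemon",ray(c,(283,177),47),"onion",ray(c,(279,209),60))
for n,u in(("b1",(236,136)),("b2",(306,139)),("b3",(226,247)),("b4",(300,249))):print(n,ray(c,u,22))
E
```

```text
[ 608.3 -249.1   92. ]
[ 470.5 -265.7   92. ]
[580.9 -52.4  92. ]
[442.5 -72.2  92. ]
197.04870666056053 138.81399003723797 yaw 1.711871612826195 -3.022202726716283
box centre [ 525.55702726 -159.84142765   92.        ]
bar [513.70129821 -69.37915925 120.        ] rel 91.23056765529421
lid +x end [507.92703464 -28.30716008  86.        ] 132.70643840451555 expect 55-50+93=98+d
jar [498.94794271  33.29171004 105.        ]
garlic [438.48744354 348.68865108  45.        ] tin [537.61539766 341.72523786  80.        ] lemon [529.60709007 243.39281942  47.        ] onion [431.81584609 250.99715712  60.        ]
b1 [655.43435788 395.03759378  22.        ]
b2 [653.50082159 177.91946144  22.        ]
b3 [312.65957397 410.60561726  22.        ]
b4 [312.82286541 185.42501095  22.        ]
```

```bash
cat > plan.py <<'E'
# plan.py x y z yaw : remaining turn (units), and shift (units, tool axes as they stand now)
import sys
from h import *
from scipy.spatial.transform import Rotation as R
x,y,z,w=map(float,sys.argv[1:5]);o=get_obs()
Rm=R.from_euler('xyz',o["tcp_rot"]);Rt=R.from_euler('xyz',[np.pi,0,w])
t=(Rm.inv()*Rt).as_rotvec()/1.5
d=np.array([x,y,z])-o["tool_pos"]
print("t",round(o["time"],2),"pos",o["tool_pos"].round(1),"yaw",o["tcp_rot"].round(3),"F",o["contact_force"].round(1),"grip",round(o["grip_width"],1),round(o["finger_force"],1))
print("turn",t.round(3),"min rows",np.abs(t).max()*1.5/.125)
print("shift(now axes)",(Rm.inv().apply(d)/800).round(4),"(target axes)",(Rt.inv().apply(d)/800).round(4),"min rows",np.linalg.norm(d)/41.7)
E
python3 -m inch '[0,0,-0.08,0,0,0,-1,0,0,-0.08,0,0,0,-1,0,0,-0.08,0,0,0,-1,0,0,-0.08,0,0,0,-1,0,0,-0.08,0,0,0,-1,0,0,-0.08,0,0,0,-1,0,0,-0.08,0,0,0,-1,0,0,-0.08,0,0,0,-1,0,0,-0.08,0,0,0,-1,0,0,-0.08,0,0,0,-1]'
python3 -m inch '[0,0,-0.08,0,0,0,-1,0,0,-0.05,0,0,0,-1,0,0,0,0,0,0,-1]'
python3 plan.py 500 33 230 1.708
```

```text
time: 0.93
tool_pos: [159.5, -499.9, 237.3]
tcp_rot: [-3.141, -0.001, 1.515]
contact_force: [0.8, 0.2, 0.6]
grip_width: 91.8
finger_force: 0.0
time: 1.18
tool_pos: [159.5, -500.0, 237.4]
tcp_rot: [-3.142, -0.001, 1.706]
contact_force: [-1.0, -0.4, -1.5]
grip_width: 91.7
finger_force: 0.0
t 1.18 pos [ 159.5 -500.   237.4] yaw [-3.142e+00 -1.000e-03  1.706e+00] F [-1.  -0.4 -1.5] grip 91.7 0.0
turn [-0.    -0.001 -0.001] min rows 0.01270519211529811
shift(now axes) [0.6025 0.5118 0.0097] (target axes) [0.6017 0.5127 0.0092] min rows 15.16706772835349
```

```bash
python3 -m inch '[0,0,0,0.02,0.017,0,-1,0,0,0,0.0335,0.0285,0,-1,0,0,0,0.0335,0.0285,0,-1,0,0,0,0.0335,0.0285,0,-1,0,0,0,0.0335,0.0285,0,-1,0,0,0,0.0335,0.0285,0,-1,0,0,0,0.0335,0.0285,0,-1,0,0,0,0.0335,0.0285,0,-1,0,0,0,0.0335,0.0285,0,-1,0,0,0,0.0335,0.0285,0,-1]'>/dev/null
python3 -m inch '[0,0,0,0.0335,0.0285,0,-1,0,0,0,0.0335,0.0285,0,-1,0,0,0,0.0335,0.0285,0,-1,0,0,0,0.0335,0.0285,0,-1,0,0,0,0.0335,0.0285,0,-1,0,0,0,0.0335,0.0285,0,-1,0,0,0,0.0335,0.0285,0,-1,0,0,0,0.025,0.021,0,-1,0,0,0,0.02,0.01,0,-1,0,0,0,0,0,0,-1]' >/dev/null
python3 plan.py 500 33 230 1.708
python3 - <<'E'
from h import *
c=capture("wrist");np.savez("w1.npz",**c);cv2.imwrite("pics/w1.png",c["image"][:,:,::-1]);print(c["pose"].round(3).tolist())
E
```

```text
t 2.85 pos [496.2  32.7 237.2] yaw [-3.141e+00 -1.000e-03  1.704e+00] F [-0.5  0.2 -0.2] grip 91.5 0.0
turn [-0.    -0.001 -0.002] min rows 0.02837846980203901
shift(now axes) [-0.0003  0.0048  0.009 ] (target axes) [-0.0003  0.0048  0.009 ] min rows 0.19577530558693476
[[0.991, -0.128, -0.038, 485.422], [0.133, 0.949, 0.286, 110.558], [-0.001, -0.288, 0.957, 384.468], [0.0, 0.0, 0.0, 1.0]]
```

View pics/w1.png

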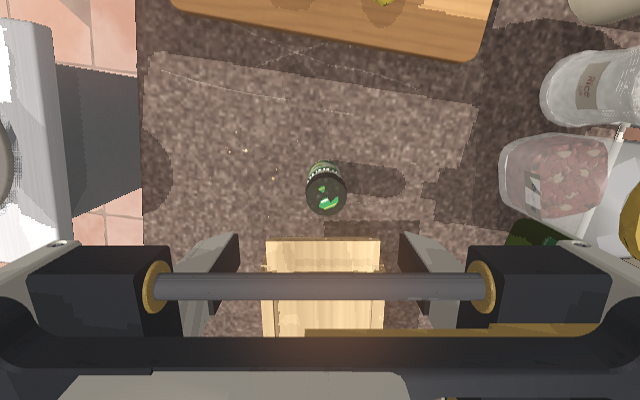

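The jar's black lid is centred at about (326,196). The box lid's end edge runs from (266,240) to (380,240), square to the image, and the jar stands clear in front of it.

```bash
python3 - <<'E'
from h import *
c=dict(np.load("w1.npz"))
print("jar",ray(c,(326,197),105));a=ray(c,(266,240),86);b=ray(c,(380,238.5),86);print("lid end",a,b,(a+b)/2,np.linalg.norm(b-a),np.arctan2(*(b-a)[[1,0]])+np.pi/2)
E
python3 plan.py 501 33 67 1.708
```

```text
jar [503.51272686  28.85198831 105.        ]
lid end [447.3192171  -33.35804299  86.        ] [569.00307907 -15.15745789  86.        ] [508.16114809 -24.25775044  86.        ] 123.03748844262252 1.7192683615716404
t 2.9 pos [495.5  31.2 237.2] yaw [-3.141 -0.     1.705] F [-0.3  0.1  0.8] grip 91.5 0.0
turn [-0.001 -0.    -0.002] min rows 0.02780265049301872
shift(now axes) [0.0013 0.0073 0.2128] (target axes) [0.0013 0.0071 0.2128] min rows 4.084544750327353
```

```bash
python3 -m inch '[0,0,0,0,0.008,0.01,-1,0,0,0,0,0,0.03,-1,0,0,0,0,0,0.03,-1,0,0,0,0,0,0.03,-1,0,0,0,0,0,0.03,-1,0,0,0,0,0,0.03,-1,0,0,0,0,0,0.025,-1,0,0,0,0,0,0.015,-1,0,0,0,0,0,0.008,-1,0,0,0,0,0,0,-1]'
python3 -m inch '[0,0,0,0,0,0,1,0,0,0,0,0,0,1,0,0,0,0,0,0,1,0,0,0,0,0,0,1,0,0,0,0,0,0,1,0,0,0,0,0,0,1,0,0,0,0,0,0,1]'
python3 plan.py 500 130 90 1.708
```

```text
time: 3.73
tool_pos: [500.8, 29.8, 69.8]
tcp_rot: [-3.139, -0.0, 1.702]
contact_force: [-0.5, 0.4, 0.0]
grip_width: 91.7
finger_force: 0.0
time: 4.32
tool_pos: [501.9, 30.7, 71.5]
tcp_rot: [3.141, 0.0, 1.704]
contact_force: [-0.0, 0.4, 0.3]
grip_width: 49.9
finger_force: 0.0
t 4.32 pos [501.9  30.7  71.5] yaw [3.141 0.    1.704] F [-0.   0.4  0.3] grip 49.9 0.0
turn [ 0.     0.    -0.003] min rows 0.033209945793692165
shift(now axes) [ 0.1233  0.0141 -0.0231] (target axes) [ 0.1233  0.0146 -0.0231] min rows 2.4223951651507036
```

```bash
python3 -m inch '[0,0,0,0,0,0,1,0,0,0,0,0,0,1,0,0,0,0,0,0,1,0,0,0,0,0,0,1,0,0,0,0,0,-0.005,1,0,0,0,0,0,-0.01,1,0,0,0,0,0,-0.01,1,0,0,0,0,0,0,1]'
python3 -m inch '[0,0,0,0.007,0,0,1,0,0,0,0.015,0.002,0,1,0,0,0,0.02,0.002,0,1,0,0,0,0.02,0.002,0,1,0,0,0,0.02,0.002,0,1,0,0,0,0.02,0.002,0,1,0,0,0,0.015,0.002,0,1,0,0,0,0.006,0.002,0,1,0,0,0,0,0,0,1,0,0,0,0,0,0,1]'
```

```text
time: 4.98
tool_pos: [502.9, 30.6, 93.2]
tcp_rot: [3.139, 0.001, 1.704]
contact_force: [1.0, 0.0, -1.0]
grip_width: 40.1
finger_force: 30.0
time: 5.82
tool_pos: [499.8, 129.8, 91.1]
tcp_rot: [-3.141, 0.0, 1.705]
contact_force: [0.5, -0.5, -1.5]
grip_width: 40.2
finger_force: 30.0
```

```bash
python3 -m inch '[0,0,0,0,0,0.01,1,0,0,0,0,0,0.007,1,0,0,0,0,0,0.003,1,0,0,0,0,0,0.002,1,0,0,0,0,0,0.001,1,0,0,0,0,0,0,1,0,0,0,0,0,0,1]'; python3 plan.py 500 130 71.5 1.708
```

```text
time: 6.4
tool_pos: [500.0, 129.6, 73.0]
tcp_rot: [3.141, 0.0, 1.704]
contact_force: [-0.3, -0.4, -1.9]
grip_width: 40.2
finger_force: 30.0
t 6.4 pos [500.  129.6  73. ] yaw [3.141 0.    1.704] F [-0.3 -0.4 -1.9] grip 40.2 30.0
turn [ 0.     0.    -0.003] min rows 0.035451138988793554
shift(now axes) [0.0005 0.0001 0.0018] (target axes) [0.0005 0.0001 0.0018] min rows 0.036392875813488726
```

```bash
python3 -m inch '[0,0,0,0,0,0.0025,1,0,0,0,0,0,0,1,0,0,0,0,0,0,-1,0,0,0,0,0,0,-1,0,0,0,0,0,0,-1,0,0,0,0,0,0,-1,0,0,0,0,0,0,-1,0,0,0,0,0,0,-1,0,0,0,0,0,0,-1,0,0,0,0,0,0,-1]'
python3 -m inch '[0,0,0,0,0,-0.01,-1,0,0,0,0,0,-0.03,-1,0,0,0,0,0,-0.04,-1,0,0,0,0,0,-0.04,-1,0,0,0,0,0,-0.03,-1,0,0,0.08,0,0,-0.01,-1,0,0,0.08,0,0,0,-1,0,0,0.08,0,0,0,-1,0,0,0.08,0,0,0,-1,0,0,0.08,0,0,0,-1]'
python3 -m inch '[0,0,0.08,0,0,0,-1,0,0,0.08,0,0,0,-1,0,0,0.08,0,0,0,-1,0,0,0.08,0,0,0,-1,0,0,0.08,0,0,0,-1,0,0,0.08,0,0,0,-1,0,0,0.08,0,0,0,-1,0,0,0.08,0,0,0,-1,0,0,0,0,0,0,-1]'
python3 plan.py 514 -69 180 0.137
```

```text
time: 7.23
tool_pos: [499.9, 129.7, 70.9]
tcp_rot: [3.142, 0.0, 1.704]
contact_force: [0.8, 0.1, 0.3]
grip_width: 88.4
finger_force: 0.0
time: 8.07
tool_pos: [499.8, 129.7, 199.7]
tcp_rot: [3.141, -0.0, 1.098]
contact_force: [0.4, -0.5, 0.4]
grip_width: 91.4
finger_force: 0.0
time: 8.82
tool_pos: [499.8, 129.7, 199.5]
tcp_rot: [3.142, -0.0, 0.139]
contact_force: [-0.2, 0.5, -0.0]
grip_width: 91.8
finger_force: 0.0
t 8.82 pos [499.8 129.7 199.5] yaw [ 3.142 -0.     0.139] F [-0.2  0.5 -0. ] grip 91.8 0.0
turn [ 0.    -0.     0.002] min rows 0.0196625072782251
shift(now axes) [-0.017   0.2484  0.0244] (target axes) [-0.0164  0.2485  0.0243] min rows 4.80017608124176
```

```bash
python3 -m inch '[0,0,0,-0.002,0.015,0.002,-1,0,0,0,-0.002,0.03,0.003,-1,0,0,0,-0.002,0.035,0.003,-1,0,0,0,-0.002,0.04,0.003,-1,0,0,0,-0.002,0.04,0.003,-1,0,0,0,-0.002,0.035,0.003,-1,0,0,0,-0.002,0.03,0.003,-1,0,0,0,-0.002,0.015,0.003,-1,0,0,0,-0.001,0.0084,0.001,-1,0,0,0,0,0,0,-1]'
python3 -m inch '[0,0,0,0,0,0.01,-1,0,0,0,0,0,0.025,-1,0,0,0,0,0,0.03,-1,0,0,0,0,0,0.02,-1,0,0,0,0,0,0.008,-1,0,0,0,0,0,0,-1]'
python3 plan.py 514 -69 101 0.137
python3 - <<'E'
from h import *
c=capture("top");np.savez("t2.npz",**c)
w=capture("wrist")
cv2.imwrite("pics/t2.png",np.hstack([cv2.resize(c["image"][110:260,280:480,::-1],(400,300)),cv2.resize(w["image"][:,:,::-1],(400,250)).copy() if 0 else cv2.copyMakeBorder(cv2.resize(w["image"][:,:,::-1],(400,250)),0,50,0,0,0)]))
E
```

```text
time: 9.65
tool_pos: [514.5, -69.9, 179.5]
tcp_rot: [-3.141, 0.001, 0.144]
contact_force: [-0.7, 0.5, 0.8]
grip_width: 91.5
finger_force: 0.0
time: 10.15
tool_pos: [513.8, -67.4, 103.7]
tcp_rot: [-3.14, 0.003, 0.146]
contact_force: [-0.3, 0.1, -0.0]
grip_width: 91.6
finger_force: 0.0
t 10.15 pos [513.8 -67.4 103.7] yaw [-3.14e+00  3.00e-03  1.46e-01] F [-0.3  0.1 -0. ] grip 91.6 0.0
turn [-0.001  0.002  0.006] min rows 0.07082321400511477
shift(now axes) [-0.      0.002   0.0034] (target axes) [-0.      0.002   0.0034] min rows 0.07522691095968413
```

View pics/t2.png

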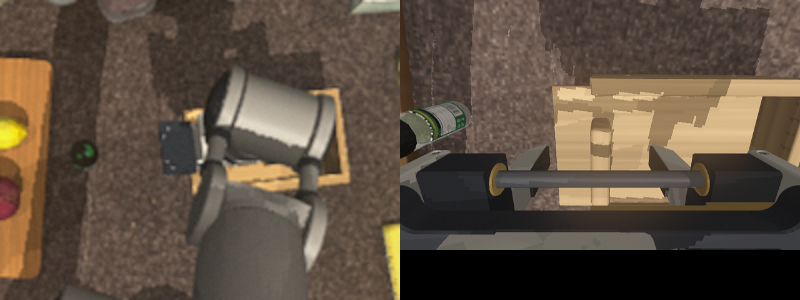

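The jar stands upright well clear, and the bar lies between the open fingers. Closing now.

```bash
python3 -m inch '[0,0,0,0,0,0.003,0,0,0,0,0,0,0,1,0,0,0,0,0,0,1,0,0,0,0,0,0,1,0,0,0,0,0,0,1,0,0,0,0,0,0,1,0,0,0,0,0,0,1,0,0,0,0,0,0,1,0,0,0,0,0,0,1,0,0,0,0,0,0,1]'
python3 -m inch '[0,0,0,0,0,0,1,0,0,0,0,0,0,1,0,0,0,0,0,0,1,0,0,0,0,0,0,1,0,0,0,0,0,0,1,0,0,0,0,0,0,1,0,0,0,0,0,0,1]'; python3 plan.py 506 -10 101 0.137
```

```text
time: 11.08
tool_pos: [514.8, -68.9, 102.9]
tcp_rot: [3.142, 0.0, 0.144]
contact_force: [0.3, 0.2, -0.9]
grip_width: 29.6
finger_force: 0.0
time: 11.67
tool_pos: [514.9, -68.9, 102.9]
tcp_rot: [3.142, 0.0, 0.144]
contact_force: [-0.3, 0.4, 0.1]
grip_width: 15.8
finger_force: 30.0
t 11.67 pos [514.9 -68.9 102.9] yaw [3.142 0.    0.144] F [-0.3  0.4  0.1] grip 15.8 30.0
turn [0.    0.    0.005] min rows 0.0544294129500524
shift(now axes) [-0.0004 -0.0744  0.0023] (target axes) [-0.0009 -0.0744  0.0023] min rows 1.428860919112138
```

```bash
python3 -m inch '[0,0,0,0,-0.005,0,1,0,0,0,0,-0.01,0,1,0,0,0,0,-0.012,0,1,0,0,0,0,-0.015,0,1,0,0,0,0,-0.015,0,1,0,0,0,0,-0.012,0,1,0,0,0,0,-0.006,0,1,0,0,0,0,0,0,1,0,0,0,0,0,0,1]'; python3 plan.py 506 -10 101 0.137
```

```text
time: 12.42
tool_pos: [506.1, -8.9, 102.9]
tcp_rot: [-3.141, 0.0, 0.145]
contact_force: [-0.1, 0.9, -1.8]
grip_width: 15.5
finger_force: 30.0
t 12.42 pos [506.1  -8.9 102.9] yaw [-3.141  0.     0.145] F [-0.1  0.9 -1.8] grip 15.5 30.0
turn [-0.     0.     0.005] min rows 0.06347234722694235
shift(now axes) [-0.0004  0.0014  0.0023] (target axes) [-0.0004  0.0014  0.0023] min rows 0.052439433813072284
```

```bash
python3 -m inch '[0,0,0,0,0,0,-1,0,0,0,0,0,0,-1,0,0,0,0,0,0,-1,0,0,0,0,0,0,-1,0,0,0,0,0,-0.01,-1,0,0,0,0,0,-0.03,-1,0,0,0,0,0,-0.04,-1,0,0,-0.07,0,0,-0.03,-1,0,0,-0.07,0,0,-0.01,-1,0,0,-0.07,0,0,0,-1]'
python3 -m inch '[0,0,-0.07,0,0,0,-1,0,0,-0.07,0,0,0,-1,0,0,-0.075,0,0,0,-1,0,0,0,0,0,0,-1]'
python3 plan.py 438 325 200 0.785
```

```text
time: 13.25
tool_pos: [507.8, -9.9, 202.4]
tcp_rot: [3.138, -0.005, 0.464]
contact_force: [-0.5, -0.6, 0.2]
grip_width: 78.0
finger_force: 0.0
time: 13.58
tool_pos: [506.3, -9.7, 199.6]
tcp_rot: [3.141, -0.0, 0.785]
contact_force: [-1.3, 0.4, 0.4]
grip_width: 92.0
finger_force: 0.0
t 13.58 pos [506.3  -9.7 199.6] yaw [ 3.141 -0.     0.785] F [-1.3  0.4  0.4] grip 92.0 0.0
turn [ 0. -0.  0.] min rows 0.005079198552682658
shift(now axes) [ 0.2353 -0.3563 -0.0007] (target axes) [ 0.2353 -0.3563 -0.0005] min rows 8.191707294834869
```

```bash
python3 -m inch '[0,0,0,0.01,-0.015,0,-1,0,0,0,0.02,-0.03,0,-1,0,0,0,0.025,-0.037,0,-1,0,0,0,0.025,-0.037,0,-1,0,0,0,0.025,-0.037,0,-1,0,0,0,0.025,-0.037,0,-1,0,0,0,0.025,-0.037,0,-1,0,0,0,0.025,-0.037,0,-1,0,0,0,0.025,-0.037,0,-1,0,0,0,0.025,-0.037,0,-1]'>/dev/null
python3 -m inch '[0,0,0,0.02,-0.03,0,-1,0,0,0,0.0065,-0.0065,0,-1,0,0,0,0,0,0,-1,0,0,0,0,0,0,-1]'
python3 plan.py 438 349 60 0.785
python3 - <<'E'
from h import *
c=capture("wrist");np.savez("w2.npz",**c);t=capture("top");np.savez("t3.npz",**t)
cv2.imwrite("pics/w2.png",np.vstack([c["image"],np.pad(cv2.resize(t["image"][110:210,260:480],(440,200)),((0,0),(0,200),(0,0)))])[:,:,::-1])
E
```

```text
time: 14.75
tool_pos: [439.4, 348.9, 198.9]
tcp_rot: [3.141, 0.001, 0.78]
contact_force: [0.6, -0.1, -0.4]
grip_width: 91.6
finger_force: 0.0
t 14.75 pos [439.4 348.9 198.9] yaw [3.141e+00 1.000e-03 7.800e-01] F [ 0.6 -0.1 -0.4] grip 91.6 0.0
turn [ 0.     0.    -0.003] min rows 0.038028247491818844
shift(now axes) [-0.001  -0.0014  0.1736] (target axes) [-0.0011 -0.0013  0.1736] min rows 3.3306953402404016
```

View pics/w2.png

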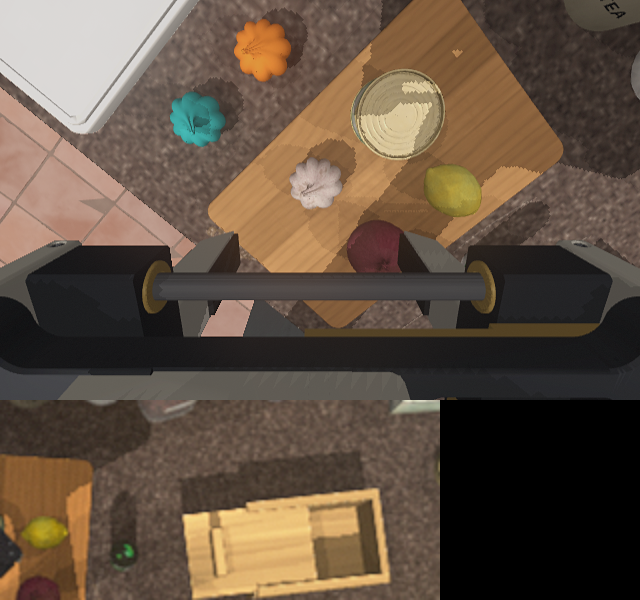

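The garlic is at about (316,184) in the wrist view, with the tin at (400,113) and the onion at (377,250). The top view shows the jar upright and the lid open wide, with the opening spanning crop x 312–365.

```bash
python3 - <<'E'
from h import *
c=dict(np.load("w2.npz"));print("garlic",ray(c,(316,184),50),"tin",ray(c,(401,113),80),"onion",ray(c,(377,250),60))
t=dict(np.load("t3.npz"));f=lambda x,y,z:ray(t,(260+(x+.5)/2-.5,110+(y-400+.5)/2-.5),z)
A=f(378,489,92);B=f(390,581,92);print("-x end",A,B)
print("lid inner edge",f(312,500,86),f(318,576,86))
u=np.array([np.cos(1.708),np.sin(1.708)]);m=((A+B)/2)[:2];print("m",m,"box from end",m+100*u,"earlier box",[525.6,-159.8])
for s in(55,60):print("drop",m+s*u)
E
```

```text
garlic [439.46227637 353.24814642  50.        ] tin [540.16814348 350.73756094  80.        ] onion [435.50463214 259.605195    60.        ]
-x end [ 608.28982623 -248.12280557   92.        ] [ 472.01932839 -267.12829275   92.        ]
lid inner edge [ 589.51884732 -151.26331469   86.        ] [ 476.54416978 -161.7711098    86.        ]
m [ 540.15457731 -257.62554916] box from end [ 526.47721679 -158.56531592] earlier box [525.6, -159.8]
drop [ 532.63202903 -203.14242088]
drop [ 531.948161   -198.18940922]
```

```bash
python3 -m inch '[0,0,0,0.001,-0.002,0.01,-1,0,0,0,0,0,0.03,-1,0,0,0,0,0,0.04,-1,0,0,0,0,0,0.04,-1,0,0,0,0,0,0.03,-1,0,0,0,0,0,0.02,-1,0,0,0,0,0,0.015,-1,0,0,0,0,0,0.0075,-1,0,0,0,0,0,0,-1,0,0,0,0,0,0,1]'
python3 -m inch '[0,0,0,0,0,0,1,0,0,0,0,0,0,1,0,0,0,0,0,0,1,0,0,0,0,0,0,1,0,0,0,0,0,0,1,0,0,0,0,0,0,1,0,0,0,0,0,0,1,0,0,0,0,0,0,1,0,0,0,0,0,0,1]'
python3 plan.py 438 349 60 0.785
```

```text
time: 15.68
tool_pos: [439.1, 350.6, 45.0]
tcp_rot: [3.141, 0.0, 0.78]
contact_force: [-0.7, 0.0, 0.1]
grip_width: 88.5
finger_force: 0.0
time: 16.43
tool_pos: [438.8, 351.2, 45.2]
tcp_rot: [3.141, -0.0, 0.781]
contact_force: [-1.8, 0.2, 3.8]
grip_width: 51.6
finger_force: 30.0
t 16.43 pos [438.8 351.2  45.2] yaw [ 3.141 -0.     0.781] F [-1.8  0.2  3.8] grip 51.6 30.0
turn [ 0.    -0.    -0.002] min rows 0.029434333636005325
shift(now axes) [-0.0027  0.0013 -0.0185] (target axes) [-0.0027  0.0012 -0.0185] min rows 0.3594685509489894
```

```bash
python3 -m inch '[0,0,0,0,0,-0.01,1,0,0,0,0,0,-0.025,1,0,0,0,0,0,-0.035,1,0,0,0,0,0,-0.04,1,0,0,0,0,0,-0.04,1,0,0,-0.06,0,0,-0.03,1,0,0,-0.08,0,0,-0.015,1,0,0,-0.08,0,0,0,1,0,0,-0.08,0,0,0,1,0,0,-0.08,0,0,0,1]'>/dev/null
python3 -m inch '[0,0,-0.08,0,0,0,1,0,0,-0.08,0,0,0,1,0,0,-0.078,0,0,0,1,0,0,0,0,0,0,1]'
python3 plan.py 532.5 -201 200 1.708
```

```text
time: 17.6
tool_pos: [438.6, 350.9, 201.0]
tcp_rot: [-3.141, 0.0, 1.712]
contact_force: [0.3, -0.3, -0.8]
grip_width: 51.6
finger_force: 30.0
t 17.6 pos [438.6 350.9 201. ] yaw [-3.141  0.     1.712] F [ 0.3 -0.3 -0.8] grip 51.6 30.0
turn [-0.     0.     0.003] min rows 0.03540640974703461
shift(now axes) [-0.6996  0.0188  0.0015] (target axes) [-0.6995  0.0219  0.0013] min rows 13.425912535243736
```

```bash
python3 -m inch '[0,0,0,-0.015,0.001,0,1,0,0,0,-0.03,0.001,0,1,0,0,0,-0.04,0.001,0,1,0,0,0,-0.04,0.001,0,1,0,0,0,-0.04,0.001,0,1,0,0,0,-0.04,0.001,0,1,0,0,0,-0.04,0.001,0,1,0,0,0,-0.04,0.001,0,1,0,0,0,-0.04,0.001,0,1,0,0,0,-0.04,0.001,0,1]'>/dev/null
python3 -m inch '[0,0,0,-0.04,0.001,0,1,0,0,0,-0.04,0.001,0,1,0,0,0,-0.04,0.001,0,1,0,0,0,-0.04,0.001,0,1,0,0,0,-0.04,0.001,0,1,0,0,0,-0.04,0.001,0,1,0,0,0,-0.04,0.001,0,1,0,0,0,-0.03,0.001,0,1,0,0,0,-0.0146,0.001,0,1,0,0,0,0,0,0,1]'
python3 plan.py 532.5 -201 55 1.708
python3 - <<'E'
from h import *
c=capture("wrist");np.savez("w3.npz",**c)
cv2.imwrite("pics/w3.png",c["image"][:,:,::-1])
E
```

```text
time: 19.27
tool_pos: [529.1, -195.9, 200.7]
tcp_rot: [-3.141, 0.001, 1.703]
contact_force: [0.0, 1.0, -0.2]
grip_width: 51.8
finger_force: 30.0
t 19.27 pos [ 529.1 -195.9  200.7] yaw [-3.141e+00  1.000e-03  1.703e+00] F [ 0.   1.  -0.2] grip 51.8 30.0
turn [-0.     0.    -0.003] min rows 0.04162467749340571
shift(now axes) [-0.0068  0.0034  0.1821] (target axes) [-0.0069  0.0033  0.1821] min rows 3.4967473522058286
```

View pics/w3.png

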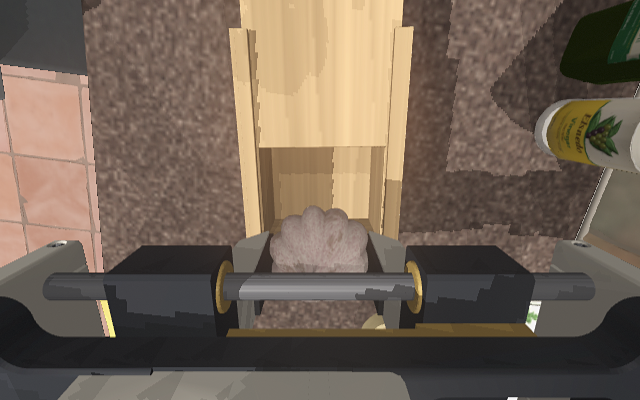

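The garlic sits in the jaws at about (320,240). The lid's inner edge is at row 147 (columns 258–387), and the box walls span columns ~236 to ~407 at row 120.

```bash
python3 - <<'E'
from h import *
c=dict(np.load("w3.npz"));u=np.array([np.cos(1.708),np.sin(1.708)])
e=(ray(c,(258,147),86)+ray(c,(387,147),86))/2;print("lid inner",e)
a,b=ray(c,(233,60),92),ray(c,(410,60),92);m=(a+b)/2;print(a,b,np.linalg.norm(a-b),m)
a,b=ray(c,(238,150),92),ray(c,(406,150),92);m2=(a+b)/2;print(np.linalg.norm(a-b),m2,np.arctan2(*(m-m2)[[1,0]]))
print("mid opening",e[:2]-47*u)
E
```

```text
lid inner [ 526.02624043 -150.54831756   86.        ]
[447.58580866 -92.21537596  92.        ] [584.28975816 -74.05843538  92.        ] 137.90447527545987 [515.93778341 -83.13690567  92.        ]
142.1948414171327 [ 525.76799273 -152.35500068   92.        ] 1.7118708386010733
mid opening [ 532.45459987 -197.10662718]
```

```bash
python3 -m inch '[0,0,0,-0.0045,0.004,0.01,1,0,0,0,0,0,0.03,1,0,0,0,0,0,0.035,1,0,0,0,0,0,0.035,1,0,0,0,0,0,0.03,1,0,0,0,0,0,0.02,1,0,0,0,0,0,0.015,1,0,0,0,0,0,0.01,1,0,0,0,0,0,0.0075,1,0,0,0,0,0,0,1]'
python3 -m inch '[0,0,0,0,0,0,1]'
python3 plan.py 532.5 -199 46 1.708
```

```text
time: 20.15
tool_pos: [532.7, -195.3, 45.9]
tcp_rot: [-3.14, -0.001, 1.709]
contact_force: [-0.1, -0.6, -0.9]
grip_width: 51.9
finger_force: 30.0
time: 20.23
tool_pos: [533.3, -196.0, 47.2]
tcp_rot: [3.141, 0.0, 1.709]
contact_force: [-0.2, 0.1, 1.4]
grip_width: 51.7
finger_force: 30.0
t 20.23 pos [ 533.3 -196.    47.2] yaw [3.141 0.    1.709] F [-0.2  0.1  1.4] grip 51.7 30.0
turn [0.    0.    0.001] min rows 0.006725266381298582
shift(now axes) [-0.0036 -0.0015  0.0015] (target axes) [-0.0036 -0.0015  0.0015] min rows 0.08007399444555674
```

Free of contact; release with a partial opening, then lift.

```bash
python3 -m inch '[0,0,0,0,0,0,-0.38,0,0,0,0,0,0,-0.38,0,0,0,0,0,0,-0.38,0,0,0,0,0,0,-0.38,0,0,0,0,0,0,-0.38,0,0,0,0,0,0,-0.38]'
python3 -m inch '[0,0,0,0,0,-0.01,-0.38,0,0,0,0,0,-0.03,-0.38,0,0,0,0,0,-0.04,-0.38,0,0,0,0,0,-0.04,-0.38,0,0,0.06,0,0,-0.03,-0.38,0,0,0.08,0,0,-0.02,-1,0,0,0.08,0,0,0,-1,0,0,0.08,0,0,0,-1,0,0,0.08,0,0,0,-1,0,0,0.08,0,0,0,-1]'
python3 -m inch '[0,0,0.08,0,0,0,-1,0,0,0.08,0,0,0,-1,0,0,0.08,0,0,0,-1,0,0,0.08,0,0,0,-1,0,0,0.08,0,0,0,-1,0,0,0.08,0,0,0,-1,0,0,0.08,0,0,0,-1,0,0,0.025,0,0,0,-1,0,0,0,0,0,0,-1]'
python3 plan.py 506 -9 180 0.14
```

```text
time: 20.73
tool_pos: [533.1, -196.5, 47.1]
tcp_rot: [3.141, 0.0, 1.708]
contact_force: [0.8, -0.3, 0.1]
grip_width: 63.5
finger_force: 0.0
time: 21.57
tool_pos: [533.0, -196.4, 183.8]
tcp_rot: [3.141, -0.0, 1.012]
contact_force: [-0.1, 0.1, -1.1]
grip_width: 90.2
finger_force: 0.0
time: 22.32
tool_pos: [533.0, -196.5, 183.5]
tcp_rot: [3.141, -0.0, 0.139]
contact_force: [0.5, -0.4, -0.1]
grip_width: 91.7
finger_force: 0.0
t 22.32 pos [ 533.  -196.5  183.5] yaw [ 3.141 -0.     0.139] F [ 0.5 -0.4 -0.1] grip 91.7 0.0
turn [ 0. -0. -0.] min rows 0.004770127795789097
shift(now axes) [-0.0009 -0.2367  0.0043] (target axes) [-0.0008 -0.2367  0.0044] min rows 4.5425707726553695
```

```bash
python3 -m inch '[0,0,0,0,-0.015,0,-1,0,0,0,0,-0.03,0,-1,0,0,0,0,-0.035,0,-1,0,0,0,0,-0.04,0,-1,0,0,0,0,-0.04,0,-1,0,0,0,0,-0.035,0,-1,0,0,0,0,-0.03,0,-1,0,0,0,0,-0.0115,0,-1,0,0,0,0,0,0,-1,0,0,0,0,0,0,-1]'
python3 - <<'E'
from h import *
t=capture("top");cv2.imwrite("pics/t4.png",cv2.resize(t["image"][110:250,260:480],None,fx=3,fy=3,interpolation=cv2.INTER_CUBIC)[:,:,::-1])
E
python3 plan.py 506 -9 102.5 0.14
```

```text
time: 23.15
tool_pos: [506.6, -9.0, 183.2]
tcp_rot: [3.141, -0.001, 0.143]
contact_force: [0.2, -0.1, -0.9]
grip_width: 91.8
finger_force: 0.0
t 23.2 pos [506.7  -9.7 183.1] yaw [ 3.141 -0.     0.141] F [ 0.6 -0.3  0.6] grip 91.7 0.0
turn [ 0.    -0.     0.001] min rows 0.011518941091030164
shift(now axes) [-0.0008 -0.001   0.1007] (target axes) [-0.0008 -0.001   0.1007] min rows 1.9325434159737769
```

View pics/t4.png

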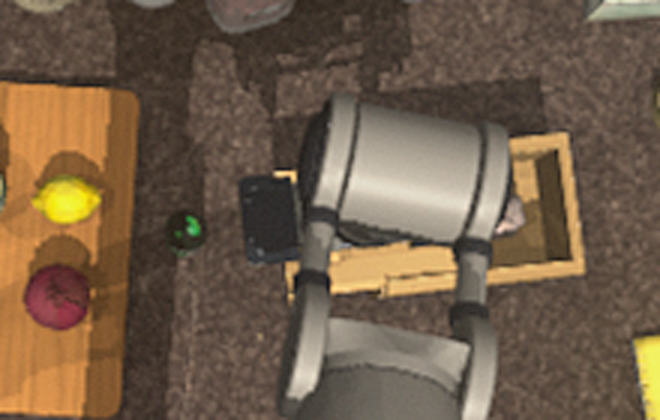

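The garlic is in the box (crop (512,215)), the jar stands at (187,230), and the lemon and onion are untouched. Gripping the bar to close.

```bash
python3 -m inch '[0,0,0,0,0,0.01,-1,0,0,0,0,0,0.025,-1,0,0,0,0,0,0.03,-1,0,0,0,0,0,0.02,0,0,0,0,0,0,0.012,0,0,0,0,0,0,0.0035,1,0,0,0,0,0,0,1,0,0,0,0,0,0,1,0,0,0,0,0,0,1,0,0,0,0,0,0,1]'
python3 -m inch '[0,0,0,0,0,0,1,0,0,0,0,0,0,1,0,0,0,0,0,0,1,0,0,0,0,0,0,1,0,0,0,0,0,0,1,0,0,0,0,0,0,1,0,0,0,0,0,0,1,0,0,0,0,0,0,1]'
python3 plan.py 519.9 -105 102.9 0.14
```

```text
time: 24.03
tool_pos: [507.2, -9.3, 103.4]
tcp_rot: [3.141, -0.002, 0.141]
contact_force: [-0.3, 1.0, -0.5]
grip_width: 49.6
finger_force: 0.0
time: 24.7
tool_pos: [506.6, -9.2, 102.8]
tcp_rot: [3.141, -0.0, 0.141]
contact_force: [-1.7, 0.4, 5.4]
grip_width: 15.7
finger_force: 29.9
t 24.7 pos [506.6  -9.2 102.8] yaw [ 3.141 -0.     0.141] F [-1.7  0.4  5.4] grip 15.7 29.9
turn [ 0.    -0.     0.001] min rows 0.00815026124439387
shift(now axes) [-0.0004  0.1209 -0.    ] (target axes) [-3.000e-04  1.209e-01 -1.000e-04] min rows 2.319064036983161
```

Close to about 26 mm open first (70 mm = 0.0875).

```bash
python3 -m inch '[0,0,0,0,0.005,0,1,0,0,0,0,0.01,0,1,0,0,0,0,0.014,0,1,0,0,0,0,0.014,0,1,0,0,0,0,0.014,0,1,0,0,0,0,0.014,0,1,0,0,0,0,0.01,0,1,0,0,0,0,0.0065,0,1,0,0,0,0,0,0,1]'
python3 -m inch '[0,0,0,0,0.004,0,1,0,0,0,0,0.004,0,1,0,0,0,0,0.004,0,1,0,0,0,0,0.004,0,1,0,0,0,0,0,0,1]'
python3 -m inch '[0,0,0,0,0.004,0,1,0,0,0,0,0.004,0,1,0,0,0,0,0.004,0,1,0,0,0,0,0,0,1]'; python3 plan.py 519.9 -105 102.9 0.14
```

```text
time: 25.45
tool_pos: [517.0, -78.4, 103.4]
tcp_rot: [-3.141, -0.002, 0.14]
contact_force: [-0.5, 1.7, 8.8]
grip_width: 15.8
finger_force: 30.0
time: 25.87
tool_pos: [518.3, -89.0, 103.4]
tcp_rot: [-3.138, -0.001, 0.14]
contact_force: [-1.7, 11.0, 11.4]
grip_width: 15.6
finger_force: 30.0
time: 26.2
tool_pos: [520.1, -100.0, 103.4]
tcp_rot: [-3.141, -0.002, 0.14]
contact_force: [-0.6, 2.7, 6.5]
grip_width: 15.8
finger_force: 30.0
t 26.2 pos [ 520.1 -100.   103.4] yaw [-3.141e+00 -2.000e-03  1.400e-01] F [-0.6  2.7  6.5] grip 15.8 30.0
turn [-0.001 -0.001  0.   ] min rows 0.01415591492637925
shift(now axes) [-0.0011  0.0061  0.0006] (target axes) [-0.0011  0.0061  0.0006] min rows 0.12037337437980507
```

The ridge was felt (11 N) and passed. Pushing on to the stop.

```bash
python3 -m inch '[0,0,0,0,0.003,0,1,0,0,0,0,0.003,0,1,0,0,0,0,0,0,1]'; python3 -m inch '[0,0,0,0,0.003,0,1,0,0,0,0,0,0,1,0,0,0,0,0,0,1]'
```

```text
time: 26.45
tool_pos: [520.5, -103.2, 103.4]
tcp_rot: [-3.138, -0.001, 0.14]
contact_force: [-0.7, 11.2, 11.7]
grip_width: 15.4
finger_force: 30.0
time: 26.7
tool_pos: [520.5, -103.2, 103.4]
tcp_rot: [-3.135, -0.001, 0.14]
contact_force: [-1.9, 21.5, 13.6]
grip_width: 15.7
finger_force: 30.0
```

```bash
python3 -m inch '[0,0,0,0,0.003,0,1,0,0,0,0,0,0,1]'; python3 -m inch '[0,0,0,0,-0.006,0,1,0,0,0,0,0,0,1,0,0,0,0,0,0,-1,0,0,0,0,0,0,-1,0,0,0,0,0,0,-1,0,0,0,0,0,0,-1,0,0,0,0,0,0,-1,0,0,0,0,0,0,-1,0,0,0,0,0,0,-1]'
python3 -m inch '[0,0,0,0,0,-0.01,-1,0,0,0,0,0,-0.03,-1,0,0,0,0,0,-0.04,-1,0,0,0,0,0,-0.04,-1,0,0,0,0,0,-0.03,-1,0,0,0,-0.03,0,0,-1,0,0,0,-0.04,0,0,-1,0,0,0,-0.04,0,0,-1,0,0,0,-0.04,0,0,-1,0,0,0,-0.03,0,0,-1]'
python3 -m inch '[0,0,0,0,0.04,0,-1,0,0,0,0,0.04,0,-1,0,0,0,0,0.04,0,-1,0,0,0,0,0.04,0,-1,0,0,0,0,0.04,0,-1,0,0,0,0,0.04,0,-1,0,0,0,0,0.04,0,-1,0,0,0,0,0.04,0,-1,0,0,0,0,0,0,-1,0,0,0,0,0,0,-1]'
python3 - <<'E'
from h import *
t=capture("top");np.savez("t5.npz",**t);cv2.imwrite("pics/t5.png",cv2.resize(t["image"][140:225,335:465],None,fx=6,fy=6,interpolation=cv2.INTER_CUBIC)[:,:,::-1])
E
```

```text
time: 26.87
tool_pos: [520.5, -103.3, 103.3]
tcp_rot: [-3.131, -0.001, 0.14]
contact_force: [-0.4, 30.8, 16.0]
grip_width: 16.2
finger_force: 30.0
time: 27.62
tool_pos: [520.1, -105.5, 102.4]
tcp_rot: [3.142, 0.0, 0.14]
contact_force: [0.6, -0.1, -0.0]
grip_width: 58.3
finger_force: 0.0
time: 28.45
tool_pos: [375.3, -125.3, 222.9]
tcp_rot: [3.141, 0.0, 0.141]
contact_force: [0.2, 0.5, 1.0]
grip_width: 92.1
finger_force: 0.0
time: 29.28
tool_pos: [413.2, -380.1, 222.3]
tcp_rot: [-3.141, 0.0, 0.139]
contact_force: [1.1, 0.5, -0.0]
grip_width: 91.7
finger_force: 0.0
```

View pics/t5.png

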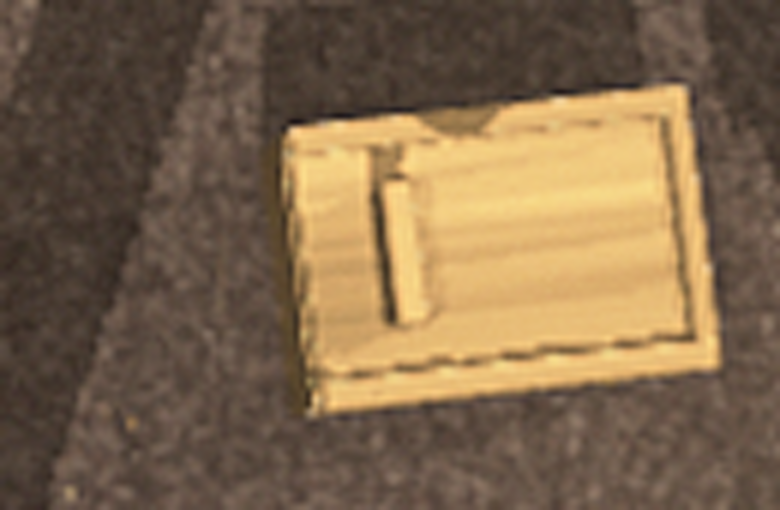

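The lid lies flush against the end wall (crop column ~690), square to the box, with its outer end level with the box's end at ~(300,270), so it is home.

```bash
python3 -m inch '[0,0,0,0,0,0,-1,0,0,0,0,0,0,-1,0,0,0,0,0,0,-1]' >/dev/null; python3 -c "
from plant import *
print(close_job())"
```

```text
the job is handed in; nothing more can be done
None
```

I've handed the job in: the garlic is in the box, the lid is pushed home past the ridge to the end stop, and the jar stands upright, set aside. The lemon, onion and tin were not touched. The hand-in returned no verdict.

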